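Dock the parts tray on its sprung latch

ROBOT

A 6-joint arm with a two-finger parallel gripper is mounted at the origin on a cart in front of the work surface, level with it; the furniture and walls round the work are solid. World frame = base frame: x ahead of the robot, y to its left, z up, the work surface at z = 0. Lengths are in m, angles in rad, forces in N, time in s.
With the tool pointing down it reaches from about 0.3 to 0.825 m from the base axis. Payload 5.4 kg.
Tool frame: the origin (TCP) lies at the very end of the fingers, on their centre line; the grasp point (between the pads) lies 19 mm behind it; z points along the fingers, y is the line along which they close (so a half turn about z gives the same grasp; the last joint's range is limited). The gripper opens to 92 mm and grips with 3 to 60 N. Pads are 20 mm wide; open, the fingers measure 128 mm over their backs; the gripper's body (75 mm by 189 mm) begins 69 mm behind the grasp point.
Start: joints at [-1.48, 0.158, 1.597, -0, 1.386, -0.21], TCP at [0.17, -0.549, 0.215] pointing down, gripper open.
Joint ranges: [-2.91, 2.91], [-0.94, 2.29], [0.18, 2.7], [-1.29, 4.43], [0.17, 2.64], [-3, 3]. Speed limits (rad/s): [2.57, 2.57, 3.14, 3.14, 3.14, 3.14].

INTERFACE

Orientations are given as a rotation vector (axis times angle).
In Python, from workcell import bot gives the robot as it stands. Calls block until the motion is done:
- bot.goto(position, orientation): joint-space move of the TCP to a pose.
- bot.line_to(position, rot=None, max_speed=0.15): straight line of the TCP; rot=None keeps the orientation; max_speed is the mean speed in m/s.
- bot.set_joints(angles): joint-space move.
- bot.set_gripper(opening, newtons=None): opening from 0.0 (shut) to 1.0 (fully open); newtons is the grip in N (None keeps the last); returns when the fingers have stopped.
- bot.hold(seconds).
- bot.inverse_kinematics(position, orientation): joint angles nearest the present ones, or None.
- bot.read_camera(name): name is "scene" or "side" or "wrist"; returns a dict with "pixels" (384x512x3 uint8, blue, green, red), "fx", "fy", "cx", "cy" (pixels), "R" (3x3) and "t" (3): a world point X has camera coordinates R X + t. Camera axes: x right, y down, z forward; pixel columns grow to the right and rows downward; lengths in m; the calibration is good to about 2 mm. A picture is of the moment at which its call begins. There is no depth.
A pose or a line that the arm cannot do raises bot.MotionError and nothing moves.
- bot.job_done(): hands the job in; it is judged then, once.
Readings, each from a call of its own:
- bot.current_clock(): time.
- bot.current_joints(): joint angles.
- bot.current_joint_vel(): joint speeds.
- bot.current_effort(): joint torques, N m.
- bot.current_ee_pos(): TCP position.
- bot.current_tool_rot(): TCP orientation.
- bot.current_contact_force(): force on the tool from outside, world axes, zero at the start.
- bot.current_ft_torque(): the same for the moment, N m.
- bot.current_opening(): opening from 0.0 (shut) to 1.0 (fully open).
- bot.current_grip_force(): force on a finger pad.
Only numpy, scipy, OpenCV 4.12 (cv2) and the standard library are available. Lean on these libraries where they do the work, as an engineer would, in place of code of your own. Each camera call takes 0.05 s, during which the arm holds its last target. There are 200 camera calls.

TASK

The flux pot has been left standing inside the bench dock, in the way of the parts tray: lift it out and stand it upright in the tray's empty middle bay while the tray is still outside the dock. Then hook the fingertips behind the tray's far wall, from outside, and draw the tray towards you between the rails, against the sprung buffers, until both snap hooks have caught its near wall and hold it when you let go. Never load the tray with more than about 20 N, and leave the talc can, the graver and the tweezers where they are.

Things in the scene. Friction and masses are not known exactly. Their poses are not given: they have to be found in the camera images.
- dock: Tray dock screwed to the bench. Origin on the bench, on its centre line, 1.5 mm behind the stop bar's face; x points out of its mouth (away from the robot) along the rails, y left, z up. Aluminium rails 14 mm tall, inner faces at y = +-76.5 mm up to x = 58 mm, then flaring to y = +-92 mm at x = 100 mm. The floor between them is the bench.
- stop (a point): Middle of the hard face of the steel stop bar (22 mm tall), at dock x = 1.5 mm; same axes as the dock. The tray meets it only 1.5 mm after the hook has caught; from there the force rises steeply.
- buffers (a point): Midway between the tips of the two brass sprung buffers (14 mm high, at dock y = +-22 mm), at rest at dock x = 6 mm; same axes as the dock. Together they push back with 4 N at first touch and 2.6 N more per mm pushed in: 12 N when the hooks catch. A tray that touches them but is not caught looks almost docked; they push it out again by a few mm.
- hooks (a point): Midway between the noses of the two spring hooks (dark steel, 18 mm wide, at y = +-56 mm, red tail caps on the robot's side), back faces at dock x = 6 mm; same axes. Their ramps reach to x = 28 mm, 29 mm high. The tray's near wall lifts them; they drop behind it by themselves when the tray's origin is within 43 mm of the dock's. Pulling until then takes 13 to 16 N in all.
- tray: Loose dark blue plastic tray, 80 (x) x 150 (y) x 20 (z) mm, walls and floor 3 mm, 0.18 to 0.31 kg, slippery (friction 0.3); origin at the centre of its underside, z up. It stands outside the dock's mouth, its x roughly along the dock's x; the walls' outer faces are at x = -40 (near) and +40 mm (far). Empty middle bay 74 (x) x 75 mm (y) round the origin; bur blocks, 20 mm high, in the side bays.
- flux_pot: Red and white round flux pot with closed lid, 58 mm diameter, 50 mm tall, loose, 0.1 to 0.21 kg; origin at the centre of its underside, z up. Starts standing on the bench between the dock's rails.
- talc_can: Orange talc can with red cap, 62 mm diameter, 114 mm tall, loose, standing left of the tray; origin at the centre of its underside. Leave alone.
- graver: Graver with round wooden handle, 105 x 21 x 21 mm, loose, lying left of the dock; origin at the centre of its underside. Leave alone.
- tweezers: Steel tweezers, 128 x 13 x 9 mm, loose, lying right of the dock; origin at the centre of its underside. Leave alone.
Things that resemble listed ones, but are neither listed nor needed, are in the scene too. Of the things that look like the tray, the larger one is meant.

How it is judged:
By the outcome, as a careful person would: the job done as asked, in the order asked, and still so for the second after the job is handed in, with the robot touching nothing.
It also fails if it takes over 48 s, if anything falls off the work surface, if the arm or the gripper's body presses on something with over 40 N, if the wrist force passes 120 N, or if a joint passes its speed limit or range.

## Working session

There is one attempt and no reset: what is moved stays moved. The work goes in short steps, each a Python script; the robot and the scene stay as the last script left them, time stands still between calls to the robot, and variables do not carry over. Pictures are saved under pics/ and viewed, at most 10 in all, crops included, and the job is handed in when it is done.

```bash
mkdir -p pics
python3 - <<'E'
from workcell import bot
import cv2,numpy as np
ims=[]
for n in ["scene","side"]:
    c=bot.read_camera(n); cv2.imwrite(f"pics/{n}0.png",c["pixels"])
    R=np.array(c["R"]);print(n,c["fx"],c["fy"],c["cx"],c["cy"],"cam",(-R.T@c["t"]).round(3),"fwd",R[2].round(2))
print(bot.current_clock(),bot.current_tool_rot())
E
```

```text
scene 448.4673840355121 448.4673840355121 252.3319492036576 198.3647787283031 cam [-0.139  0.727  0.596] fwd [ 0.62 -0.57 -0.54]
side 349.254573134245 349.254573134245 256.14386865850673 184.86336905266984 cam [ 0.334 -0.574  0.495] fwd [ 0.18  0.84 -0.51]
0.1 [-3.10449265e+00 -4.70472117e-01 -1.24245245e-04]
```

View pics/scene0.png

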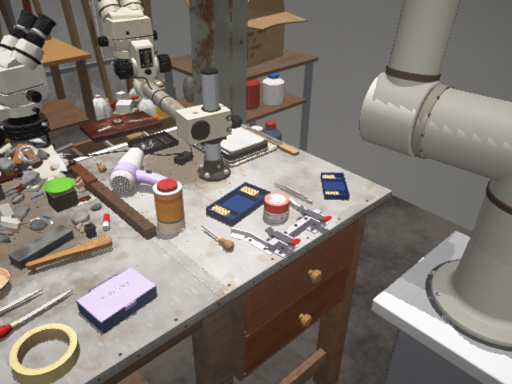

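View pics/side0.png

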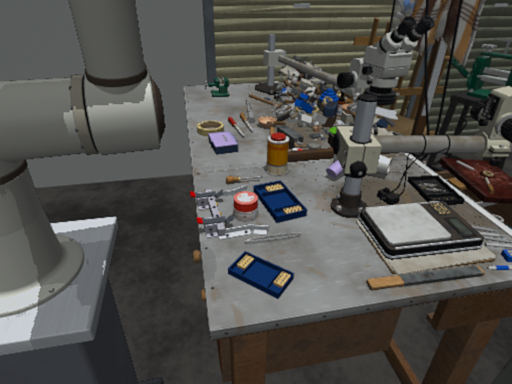

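The scene shows the large tray at (238,203), the pot at (276,206) and the dock with its red caps at (295,241) and (327,218). The side view has the tray at (280,200), the pot at (246,203) and a smaller decoy tray at (262,273). A microscope stand rises behind the tray, with its base at scene (212,172).

```bash
cat > h.py <<'E'
from workcell import bot
import cv2,numpy as np
from scipy.spatial.transform import Rotation as Ro
def ray(c,u,v,z):
    R=np.array(c["R"]);o=-R.T@np.array(c["t"])
    d=R.T@np.array([(u-c["cx"])/c["fx"],(v-c["cy"])/c["fy"],1]);return o+d*(z-o[2])/d[2]
def proj(c,X):
    p=np.array(c["R"])@np.array(X)+c["t"];return c["fx"]*p[0]/p[2]+c["cx"],c["fy"]*p[1]/p[2]+c["cy"]
def tri(c1,p1,c2,p2):
    A=[];b=[]
    for c,p in((c1,p1),(c2,p2)):
        o=-np.array(c["R"]).T@c["t"];d=ray(c,*p,0)-o;d/=np.linalg.norm(d)
        M=np.eye(3)-np.outer(d,d);A.append(M);b.append(M@o)
    return np.linalg.lstsq(np.vstack(A),np.hstack(b),rcond=None)[0]
def down(yaw): # tool z down, tool y (closing) at world angle yaw
    y=np.array([np.cos(yaw),np.sin(yaw),0]);z=np.array([0,0,-1.]);x=np.cross(y,z)
    return Ro.from_matrix(np.c_[x,y,z]).as_rotvec()
def blobs(c,lo,hi,amin=20):
    hsv=cv2.cvtColor(c["pixels"],cv2.COLOR_BGR2HSV);m=cv2.inRange(hsv,np.array(lo),np.array(hi))
    n,l,s,ce=cv2.connectedComponentsWithStats(m)
    return [(ce[i].round(1),s[i]) for i in range(1,n) if s[i][4]>=amin],m
E
python3 - <<'E'
from h import *
s=bot.read_camera("scene");d=bot.read_camera("side")
for c,n in((s,"scene"),(d,"side")):
    b,m=blobs(c,(100,110,25),(130,255,160),100)
    for ce,st in b: print(n,"blue",ce,st,ray(c,*ce,.02).round(3))
    b,m=blobs(c,(0,170,110),(5,255,255),4)
    for ce,st in b: print(n,"red",ce,st,ray(c,*ce,.03).round(3))
print("pot",tri(s,(276,199),d,(246,197)),"post base",tri(s,(213,173),d,(348,208)),"post top head",tri(s,(210,72),d,(372,97)),"headbox lo corner",tri(s,(231,132),d,(340,150)))
E
```

```text
scene blue [334.  185.3] [323 180  23  11 198] [ 0.432 -0.079  0.02 ]
scene blue [239.7 203.1] [220 195  44  20 376] [0.529 0.15  0.02 ]
scene red [251.9  82.6] [247  79  12   7  59] [ 1.139 -0.448  0.03 ]
scene red [133.   96.5] [132  96   3   2   4] [ 1.31  -0.019  0.03 ]
scene red [167.8 183.2] [160 179  16  10 100] [0.705 0.233 0.03 ]
scene red [105.9 216.7] [104 214   5   7  28] [0.674 0.414 0.03 ]
scene red [326.4 218.1] [323 216   8   5  24] [0.344 0.059 0.03 ]
scene red [294.9 241.3] [291 239   9   6  30] [0.335 0.17  0.03 ]
scene red [  4.1 329.2] [  0 325  12  11  72] [0.493 0.684 0.03 ]
side blue [329.1  94.8] [319  88  21  15 156] [1.008 0.949 0.02 ]
side blue [303.5 102.9] [295  92  19  22 205] [0.85  0.853 0.02 ]
side blue [225.6 149.1] [214 146  23   8 115] [0.451 0.441 0.02 ]
side blue [278.5 201.7] [ 254  181   52   41 1005] [0.539 0.115 0.02 ]
side blue [259.7 274.9] [ 228  252   65   46 1239] [ 0.441 -0.116  0.02 ]
side red [231.6 120.4] [229 118   6   6  17] [0.504 0.667 0.03 ]
side red [278.  135.4] [271 133  15   7  69] [0.639 0.496 0.03 ]
side red [299.9 149.7] [298 149   5   2   7] [0.677 0.372 0.03 ]
side red [192.  193.5] [190 191   5   6  24] [0.333 0.177 0.03 ]
side red [246.  207.9] [242 205   8   6  32] [0.453 0.089 0.03 ]
side red [199.2 219.9] [197 217   6   6  27] [0.343 0.063 0.03 ]
pot [0.45543768 0.10594222 0.04853966] post base [ 0.71283006  0.08503802 -0.00076935] post top head [0.71714835 0.07843291 0.27762321] headbox lo corner [0.65511935 0.07659022 0.15260214]
```

Run:
```python
from h import *
for yaw in (1.65,1.65-np.pi):
    for p in([.48,.115,.3],[.455,.106,.03],[.60,.13,.02]): 
        q=bot.inverse_kinematics(p,down(yaw)); print(yaw,None if q is None else np.round(q,2))
yaw=1.65 if abs(bot.inverse_kinematics([.48,.115,.3],down(1.65))[5])<abs(bot.inverse_kinematics([.48,.115,.3],down(1.65-np.pi))[5]) else 1.65-np.pi
bot.goto([.48,.115,.3],down(yaw))
c=bot.read_camera("wrist");R=np.array(c["R"]);print(yaw,"cam",(-R.T@c["t"]).round(3),"fwd",R[2].round(2),bot.current_clock())
cv2.imwrite("pics/w0.png",c["pixels"])
```

```text
1.65 [-0.01 -0.1   1.7  -0.    1.55 -1.66]
1.65 [-0.03  0.12  2.04 -0.    0.98 -1.68]
1.65 [ 0.02  0.47  1.62 -0.    1.05 -1.63]
-1.4915926535897932 [-0.01 -0.1   1.7  -0.    1.55  1.48]
-1.4915926535897932 [-0.03  0.12  2.04 -0.    0.98  1.46]
-1.4915926535897932 [ 0.02  0.47  1.62 -0.    1.05  1.51]
-1.4915926535897932 cam [0.565 0.121 0.469] fwd [-0.29 -0.02 -0.96] 2.8583
```

View pics/w0.png

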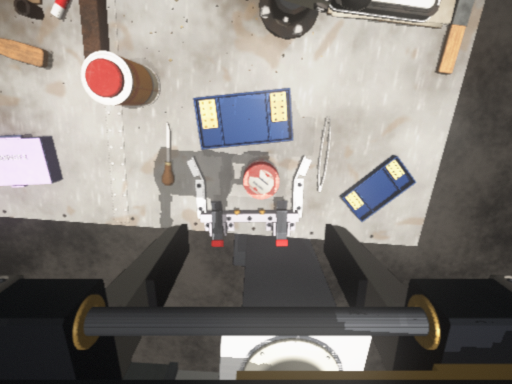

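The wrist view shows the tray at (243,118), the pot lid at (262,180), the dock stop bar near row 217, its red caps at (218,243) and (281,243), and the rail tips near (193,159) and (306,158). The camera sits ahead of the gripper here, so I'll use the opposite yaw for the pull to stay clear of the microscope.

```bash
cat > meas.py <<'E'
from h import *
def tray(c,z=.02,near=None):
    hsv=cv2.cvtColor(c["pixels"],cv2.COLOR_BGR2HSV)
    m=cv2.inRange(hsv,np.array((105,110,25)),np.array((130,255,170)))|cv2.inRange(hsv,np.array((15,50,170)),np.array((32,255,255)))
    m=cv2.morphologyEx(m,cv2.MORPH_CLOSE,np.ones((5,5)))
    out=[]
    for k in cv2.findContours(m,cv2.RETR_EXTERNAL,cv2.CHAIN_APPROX_NONE)[0]:
        if cv2.contourArea(k)<1500: continue
        w=np.array([ray(c,*p[0],z)[:2] for p in k])*1000
        (cx,cy),(a,b),an=cv2.minAreaRect(w.astype(np.float32)); an+=90*(a>b); # angle of short side
        an=(an+90)%180-90
        out.append((np.round([cx/1000,cy/1000],4),round(min(a,b),1),round(max(a,b),1),round(an,2)))
    return out
E
python3 - <<'E'
from meas import *
c=bot.read_camera("wrist")
print("tray",tray(c))
b,m=blobs(c,(0,120,100),(8,255,255),20)
b2,m2=blobs(c,(172,120,100),(180,255,255),10)
for ce,st in b+b2: print("red",ce,st,ray(c,*ce,.03).round(4),ray(c,*ce,.05).round(4))
g=cv2.cvtColor(c["pixels"],cv2.COLOR_BGR2GRAY)
ci=cv2.HoughCircles(cv2.medianBlur(g,3),cv2.HOUGH_GRADIENT,1,30,param1=120,param2=18,minRadius=14,maxRadius=26)
print([ (q,ray(c,q[0],q[1],.05).round(4)) for q in ci[0] if 230<q[0]<290 and 150<q[1]<210])
cv2.imwrite("pics/w0c.png",cv2.resize(c["pixels"][75:255,170:330],None,fx=4,fy=3.3,interpolation=cv2.INTER_CUBIC)[:594])
E
```

```text
tray []
red [61.6  2.6] [55  0 13  8 65] [0.6817 0.3968 0.03  ] [0.6763 0.3842 0.05  ]
red [103.7  77.4] [  86   59   36   38 1070] [0.5903 0.3472 0.03  ] [0.5892 0.3369 0.05  ]
red [255.6 165.2] [247 162  22   9  50] [0.4772 0.1145 0.03  ] [0.4812 0.1147 0.05  ]
red [281.6 242.9] [276 239  12   8  83] [0.3427 0.0582 0.03  ] [0.3528 0.061  0.05  ]
red [217.1 243. ] [211 240  13   7  88] [0.3337 0.1711 0.03  ] [0.3442 0.1688 0.05  ]
[(array([260.5, 181.5,  17.4], dtype=float32), array([0.456 , 0.1051, 0.05  ]))]
```

View pics/w0c.png

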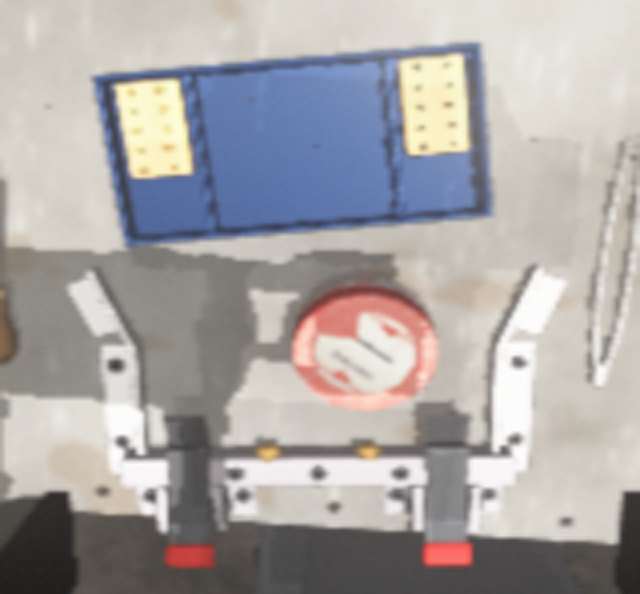

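The zoomed crop shows the whole dock. In crop pixels the buffer tips are at (268,446) and (369,446), the stop bar's top front edge is near y=459, and the rail inner edges are at x of about 140 and 494. The tray corners are at (97,76), (479,43), (491,213) and (130,243).

```bash
sed -i 's/(105,110,25)/(105,80,25)/;s/(130,255,170)/(130,255,255)/' meas.py
python3 - <<'E'
from meas import *
c=bot.read_camera("wrist"); print("tray",tray(c))
f=lambda X,Y,z:ray(c,170+X/4,75+Y/3.3,z)[:2].round(4)
print("tray corners",[f(*p,.02) for p in((97,76),(479,43),(491,213),(130,243))])
print("stop edge",f(240,459,.022),f(400,459,.022))
print("buf",f(268,446,.014),f(369,446,.014))
print("rails",f(138,360,.014),f(146,440,.014),f(497,360,.014),f(490,440,.014))
print("tips outer/in", f(92,270,.014),f(540,266,.014))
print("caps",f(190,555,.03),f(448,553,.03))
print("hook far ends",f(187,415,.02),f(442,403,.02))
E
```

```text
tray [(array([ 0.4494, -0.0953]), 58.4, 109.1, 45.44), (array([0.5463, 0.1413]), 77.8, 141.2, 10.02)]
tray corners [array([0.5721, 0.2164]), array([0.5979, 0.0718]), array([0.5214, 0.0583]), array([0.4956, 0.2021])]
stop edge [0.3866 0.1519] [0.392  0.0829]
buf [0.3917 0.1406] [0.3952 0.0964]
rails [0.4347 0.1985] [0.391  0.1939] [0.4466 0.0461] [0.4027 0.044 ]
tips outer/in [0.4799 0.2185] [0.4964 0.0342]
caps [0.3334 0.1704] [0.3434 0.0576]
hook far ends [0.4084 0.1759] [0.4234 0.0678]
```

Run:
```python
from h import *
y=1.656; p=np.array([.456,.1051]); t=np.array([.5467,.1372])
bot.goto([*p,.13],down(y)); bot.set_gripper(.92)
bot.line_to([*p,.024],max_speed=.1)
print("F",np.round(bot.current_contact_force(),2))
bot.set_gripper(0,15); print("open",bot.current_opening(),bot.current_grip_force())
bot.line_to([*p,.09],max_speed=.12); print("open",bot.current_opening(),bot.current_grip_force(),"F",np.round(bot.current_contact_force(),2))
bot.line_to([*t,.09],rot=down(y+.09),max_speed=.12)
bot.line_to([*t,.036],max_speed=.08); f0=np.array(bot.current_contact_force())
z=.034
while z>.024:
    bot.line_to([*t,z],max_speed=.03); f=np.array(bot.current_contact_force())-f0; print(z,f.round(2))
    if f[2]>1: break
    z-=.0015
print(bot.current_clock(),bot.current_ee_pos())
```

```text
F [-1.21  0.36  0.5 ]
open 0.6258587454617573 15.000177025794983
open 0.6266459358695188 14.999796599149704 F [ 0.17  0.14 -2.27]
0.034 [-0.03  0.18 -1.04]
0.0325 [ 0.28  0.74 -0.97]
0.031 [ 1.03  0.53 -0.78]
0.0295 [-0.39  0.15 -0.71]
0.027999999999999997 [ 0.75  0.33 -0.49]
0.026499999999999996 [-2.09 -0.18  5.79]
11.65 [0.54707142 0.13721964 0.02721775]
```

Contact came at the expected height of about 27 mm. I'll release the pot, back off and look.

Run:
```python
from meas import *
t=bot.current_ee_pos()
bot.line_to([t[0],t[1],.0285],max_speed=.03) if 0 else None
bot.set_gripper(.92)
bot.line_to([t[0],t[1],.13],max_speed=.15)
bot.goto([.48,.125,.3],down(1.656))
for n in("wrist","scene"):
    c=bot.read_camera(n); cv2.imwrite(f"pics/{n}1.png",c["pixels"])
    if n=="scene":
        cv2.imwrite("pics/s1c.png",cv2.resize(c["pixels"][90:260,140:350],None,fx=3.5,fy=3.5,interpolation=cv2.INTER_CUBIC))
    else:
        R=np.array(c["R"]);print("cam",(-R.T@c["t"]).round(3))
        print(tray(c))
print(bot.current_clock())
```

```text
cam [0.398 0.118 0.467]
[(array([0.5428, 0.1379]), 72.7, 147.2, 10.48), (array([ 0.4468, -0.0954]), 58.3, 109.9, 45.27)]
13.9167
```

View pics/wrist1.png

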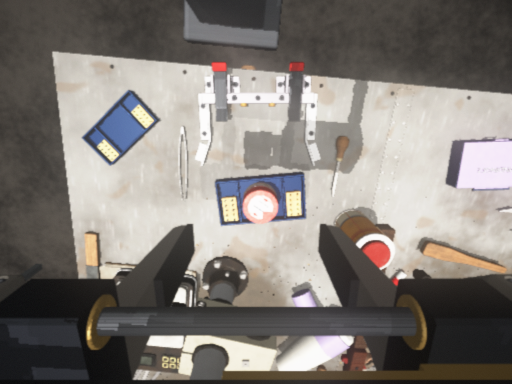

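View pics/s1c.png

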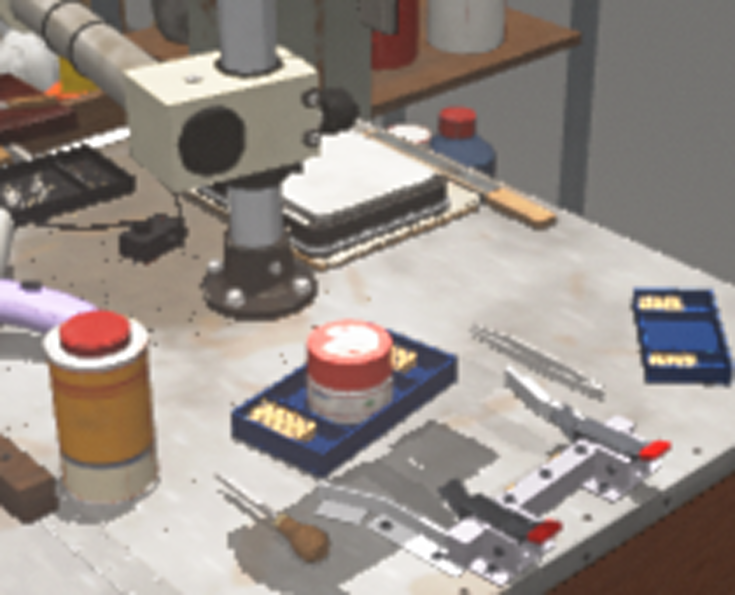

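The pot stands upright in the middle bay: crop pixel (350,370), wrist (261,204). The can, graver and tweezers are undisturbed, and the microscope head is clear beyond the tray. Next I hook behind the far wall with a slight tilt and draw the tray in.

```bash
cat > pull.py <<'E'
from meas import *
D=np.array([.3875,.1177]);YD=.0855;ux=np.array([np.cos(YD),np.sin(YD)]);uy=np.array([-ux[1],ux[0]])
def hook(yaw,tilt=np.radians(8)):
    d=np.array([np.cos(yaw),np.sin(yaw),0]);y=np.array([-d[1],d[0],0]);z=np.sin(tilt)*d-np.cos(tilt)*np.array([0,0,1])
    return Ro.from_matrix(np.c_[np.cross(y,z),y,z]).as_rotvec()
def tcp(tx,ty,yaw,k,z=.006):  # tray pose in dock frame (m), yaw world
    c=D+ux*tx+uy*ty; return [*(c+k*np.array([np.cos(yaw),np.sin(yaw)])),z]
def frc(f0): f=np.array(bot.current_contact_force())-f0; return (f[:2]@ux).round(2),(f[:2]@uy).round(2),f[2].round(2)
E
python3 - <<'E'
from pull import *
bot.set_gripper(1.0)
a=tcp(.1603,.0058,.178,.061,.13); r=hook(.178)
bot.goto(a,r); f0=np.array(bot.current_contact_force()); np.save("f0.npy",f0)
bot.line_to([a[0],a[1],.03],max_speed=.12); print(frc(f0))
bot.line_to([a[0],a[1],.006],max_speed=.04); print("down",frc(f0),bot.current_ee_pos())
n=6
bot.line_to(tcp(.1603,.0058,.178,.052),max_speed=.03); print(frc(f0))
for i in range(1,n+1):
    s=i/n; yaw=.178+(YD-.178)*s
    bot.line_to(tcp(.1603-.055*s,.0058*(1-s),yaw,.052),rot=hook(yaw),max_speed=.04); print(i,frc(f0))
c=bot.read_camera("wrist"); cv2.imwrite("pics/w2.png",c["pixels"]); print(bot.current_clock(),tray(c))
E
```

```text
(np.float64(-1.32), np.float64(1.58), np.float64(0.03))
down (np.float64(-0.46), np.float64(0.23), np.float64(0.1)) [0.6068594  0.14798602 0.00602374]
(np.float64(-0.24), np.float64(1.05), np.float64(-0.91))
1 (np.float64(-0.14), np.float64(0.82), np.float64(0.55))
2 (np.float64(0.06), np.float64(1.47), np.float64(0.55))
3 (np.float64(-0.39), np.float64(1.45), np.float64(-0.48))
4 (np.float64(-0.42), np.float64(0.87), np.float64(0.11))
5 (np.float64(-0.31), np.float64(1.6), np.float64(-0.31))
6 (np.float64(0.06), np.float64(0.66), np.float64(-1.22))
19.625 [(array([0.4879, 0.1234]), 69.9, 138.5, 4.55)]
```

View pics/w2.png

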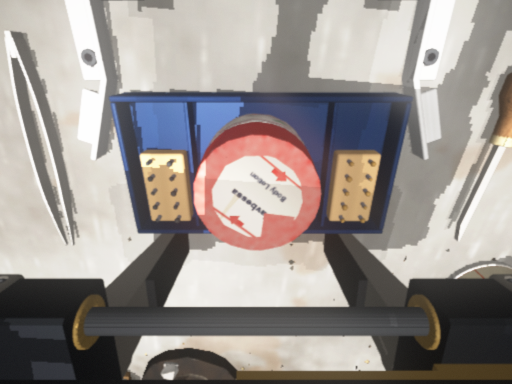

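The tray (112–410, 93–235) is square to the rails and centred between them, with the pot still in its bay and the fingers behind the far wall. I'll carry on with force checks.

Run:
```python
from pull import *
f0=np.load("f0.npy")
for tx in (.085,.07,.064,.058,.054,.051,.049,.048,.047,.046,.0455,.045,.0445,.044,.0435,.043,.0425,.042):
    bot.line_to(tcp(tx,0,YD,.052),max_speed=.04 if tx>.06 else .02); bot.hold(.08); f=frc(f0); p=bot.current_ee_pos()
    print(tx,f,round(float((np.array(p[:2])-D)@ux-.052),4))
    if f[0]>16 : break
print(bot.current_clock())
```

```text
0.085 (np.float64(-0.95), np.float64(1.69), np.float64(0.19)) 0.0846
0.07 (np.float64(-1.09), np.float64(1.44), np.float64(-0.66)) 0.0695
0.064 (np.float64(-0.93), np.float64(1.42), np.float64(0.01)) 0.0635
0.058 (np.float64(-0.02), np.float64(1.34), np.float64(-0.45)) 0.0578
0.054 (np.float64(1.02), np.float64(0.33), np.float64(-0.24)) 0.0543
0.051 (np.float64(3.09), np.float64(0.45), np.float64(-0.27)) 0.0512
0.049 (np.float64(2.94), np.float64(1.51), np.float64(-0.18)) 0.0492
0.048 (np.float64(4.47), np.float64(1.41), np.float64(-1.09)) 0.0484
0.047 (np.float64(4.22), np.float64(0.47), np.float64(-0.28)) 0.0474
0.046 (np.float64(4.16), np.float64(1.68), np.float64(0.13)) 0.0461
0.0455 (np.float64(2.78), np.float64(2.14), np.float64(0.52)) 0.0455
0.045 (np.float64(3.6), np.float64(0.85), np.float64(1.66)) 0.0451
0.0445 (np.float64(4.23), np.float64(1.54), np.float64(-0.46)) 0.0449
0.044 (np.float64(6.56), np.float64(0.74), np.float64(-1.54)) 0.0448
0.0435 (np.float64(6.15), np.float64(0.71), np.float64(-1.0)) 0.0445
0.043 (np.float64(6.95), np.float64(2.02), np.float64(-2.02)) 0.0443
0.0425 (np.float64(7.0), np.float64(2.01), np.float64(-2.17)) 0.044
0.042 (np.float64(7.46), np.float64(0.73), np.float64(-1.69)) 0.0438
26.7083
```

Run:
```python
from pull import *
f0=np.load("f0.npy"); tx=.042; x0=None
while tx>.030:
    tx-=.0006
    bot.line_to(tcp(tx,0,YD,.052),max_speed=.015); bot.hold(.05); f=frc(f0); p=bot.current_ee_pos(); x=(np.array(p[:2])-D)@ux-.052
    print(round(tx,4),f,round(float(x),4))
    if f[0]>16.3 or bot.current_clock()>36: break
c=bot.read_camera("wrist");cv2.imwrite("pics/w3.png",c["pixels"]);print(bot.current_clock())
```

```text
0.0414 (np.float64(7.11), np.float64(2.1), np.float64(-2.01)) 0.0433
0.0408 (np.float64(8.61), np.float64(0.92), np.float64(-2.08)) 0.0431
0.0402 (np.float64(9.86), np.float64(0.94), np.float64(-1.91)) 0.0429
0.0396 (np.float64(9.97), np.float64(1.88), np.float64(-1.11)) 0.0427
0.039 (np.float64(10.36), np.float64(1.55), np.float64(-2.29)) 0.0424
0.0384 (np.float64(11.79), np.float64(2.38), np.float64(-1.7)) 0.0422
0.0378 (np.float64(11.73), np.float64(1.87), np.float64(-2.07)) 0.0419
0.0372 (np.float64(11.67), np.float64(2.21), np.float64(-1.88)) 0.0416
0.0366 (np.float64(12.33), np.float64(2.24), np.float64(-2.04)) 0.0411
0.036 (np.float64(12.92), np.float64(1.78), np.float64(-1.16)) 0.0408
0.0354 (np.float64(13.29), np.float64(1.81), np.float64(-1.6)) 0.0405
0.0348 (np.float64(14.07), np.float64(2.77), np.float64(-0.54)) 0.0404
0.0342 (np.float64(14.72), np.float64(2.95), np.float64(-2.03)) 0.0404
0.0336 (np.float64(16.33), np.float64(2.81), np.float64(-2.32)) 0.0403
30.9583
```

The readings match contact with the hard stop: position stalls while force rises. I'll back off gently and look.

Run:
```python
from pull import *
f0=np.load("f0.npy")
for tx in(.041,.045,.049): bot.line_to(tcp(tx,0,YD,.052),max_speed=.03); print(tx,frc(f0))
bot.line_to(tcp(.049,0,YD,.052,.12),max_speed=.15)
bot.goto([.44,.122,.26],down(1.656))
c=bot.read_camera("wrist");cv2.imwrite("pics/w4.png",cv2.resize(c["pixels"][0:280,120:400],None,fx=2.1,fy=2.1,interpolation=cv2.INTER_CUBIC))
print(bot.current_clock(),tray(c))
```

```text
0.041 (np.float64(5.7), np.float64(1.19), np.float64(2.65))
0.045 (np.float64(-0.76), np.float64(1.41), np.float64(-0.58))
0.049 (np.float64(-1.41), np.float64(1.49), np.float64(-0.58))
33.525 [(array([0.429 , 0.1231]), 77.7, 147.4, 4.88), (array([ 0.4462, -0.0953]), 58.4, 109.9, 45.43)]
```

View pics/w4.png

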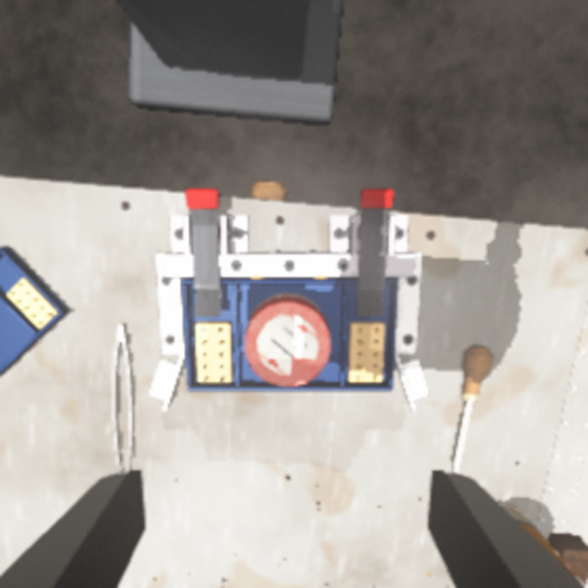

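The tray (187–393, 278–390 in the crop) sits in the dock with its centre at dock x of about 42 mm. It stayed put on release, where an uncaught tray would have been pushed out past 46 mm. Both hooks lie over the near wall, and the pot is upright in its bay.

```bash
python3 -c "
from workcell import bot
print(bot.job_done(),bot.current_clock())"
```

```text
the job is handed in; nothing more can be done
the job is handed in; nothing more can be done
```

The flux pot stands upright in the tray's middle bay and the tray is docked with both hooks caught. The highest pull I read was about 16 N, between moves, and the job was handed in at about 34 s of the 48 s allowed.

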